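# Hold the bench extraction gate half open for its airflow reading

## Robot

A 6-joint arm with a two-finger parallel gripper is mounted at the origin on the work surface. World frame = base frame: x ahead of the robot, y to its left, z up, the work surface at z = 0. Lengths are in mm, angles in rad, forces in N, time in s.
With the tool pointing down it reaches from about 275 to 825 mm from the base axis. Payload 5.2 kg.
Tool frame: the origin (TCP) lies at the very end of the fingers, on their centre line; the grasp point (between the pads) lies 19 mm behind it; z points along the fingers, y is the direction in which the jaws open and shut (so a half turn about z gives the same grasp; the last joint's range is limited). The gripper opens to 93 mm and grips with 3 to 60 N. Pads are 15 mm wide; open, the fingers measure 128 mm over their backs; the gripper's body (75 mm by 188 mm) begins 65 mm behind the grasp point.
Start: joints at [1.107, 0.259, 1.535, -0, 1.348, -0.203], TCP at [141.797, 531.412, 218.653] pointing down, gripper open.
Joint ranges: [-3.14, 3.14], [-0.91, 2.08], [0.19, 2.58], [-1.22, 4.36], [0.22, 2.71], [-3.12, 3.12]. Speed limits (rad/s): [2.57, 2.57, 3.14, 3.14, 3.14, 3.14].

## Interface

Orientations are given as [roll, pitch, yaw] about the fixed x, y, z axes, in that order (R = Rz(yaw) Ry(pitch) Rx(roll)).
In Python, from bench import robot gives the robot as it stands. The module is installed in compiled form; this text tells all that it offers. Calls block until the motion is done:
- robot.move_ptp(position, orientation): joint-space move of the TCP to a pose.
- robot.move_linear(position, ori=None, speed=150, f_stop=None): straight line of the TCP; ori=None keeps the orientation; speed is the mean speed in mm/s. With f_stop (N) it stops when the force on the tool has changed by that much, and returns True; else False.
- robot.move_j(angles): joint-space move.
- robot.move_gripper(opening): opening from 0.0 (shut) to 1.0 (fully open); the grip force is fixed at half the most; returns when the fingers have stopped.
- robot.sleep(seconds).
- robot.inverse_kinematics(position, orientation): joint angles nearest the present ones, or None.
- robot.get_image(name): name is "side" or "top"; returns a dict with "img" (420x560x3 uint8, blue, green, red), "fovy" (degrees; the focal length in pixels is half the picture's height over the tangent of half this angle, whatever the lens; pixels are square), "cx", "cy" (the principal point, pixels), "k1" (the pictures are not rectified: a ray, as slopes to the right and down, at radius r is drawn at 1 + k1 r^2 times it, then the intrinsics apply), "eye" and "orientation" of the camera in the world. Camera axes: x right, y down, z forward; pixel columns grow to the right and rows downward; lengths in mm; the calibration is good to about 2 mm. A picture is of the moment at which its call begins. There is no depth.
A pose or a line that the arm cannot do raises robot.MotionError and nothing moves.
- robot.hand_in(): hands the job in, once; it reports no verdict.
Readings, each from a call of its own:
- robot.current_t(): time.
- robot.current_qpos(): joint angles.
- robot.current_joint_vel(): joint speeds.
- robot.current_joint_efforts(): joint torques, N m.
- robot.current_tcp_pos(): TCP position.
- robot.current_eef_rot(): TCP orientation.
- robot.current_contact_force(): force on the tool from outside, world axes, zero at the start.
- robot.current_ft_torque(): the same for the moment, N m.
- robot.current_gripper_width(): opening from 0.0 (shut) to 1.0 (fully open).
Only numpy, scipy, OpenCV 4.12 (cv2) and the standard library are available. Lean on these libraries where they do the work, as an engineer would, in place of code of your own. Each camera call takes 0.05 s, during which the arm holds its last target. There are 200 camera calls.

## Task

Set up the half-open airflow reading on the bench extraction inlet: turn the fan's rotary isolator from off to on, then draw the self-closing slide gate out against its spring to half of its travel, and finish with the gripper still holding it there, because the reading is taken while you hold it. Do not let the gate slip and slam shut, and leave the bottles, the vial rack and the airflow meter where they are.

Things in the scene. Friction and masses are not known exactly. Their poses are not given: they have to be found in the camera images.
- isolator: Rotary isolator of the extraction fan, a grey enclosure fixed face up on the bench, 130 x 100 mm at the foot and 75 mm high (plus conduit to +94 mm on +x), with a black bar handle on top. Origin: middle of its foot, on the bench, under the handle's axis. Its x axis points to the ON mark, its y axis to the OFF mark.
- isolator_handle (a joint): Turn of the isolator's bar handle about the vertical axis, rad: 0 = off (pointer end towards the isolator's +y), 1.571 = on (pointer end towards its +x); it turns clockwise seen from above. End stops at both; a sprung detent resists the first half of the turn (up to about 0.3 N m) and carries the handle on to the stop over the second half.
- isolator_grip (a point): On the turning axis of the black bar handle, at gripping height, 110 mm above the bench, turning with the handle. The bar lies along this point's y axis (pointer end at +y): 62 mm long (plus a 6 mm point at the pointer end), 16 mm thick, from 84 to 127 mm above the bench. Below it a black disc of 54 mm diameter, top at 84 mm, on a white one of 68 mm, top at 79 mm.
- gate: Bench extraction inlet: round grey 112 mm duct stub with a flared mouth (126 mm wide, top 122 mm above the bench), and between them an aluminium slide gate frame 150 x 150 mm, top at 94 mm, on a 240 x 170 mm bench plate; the two spring barrels along its sides make it 193 mm wide. Origin: on the bench, in the gate's middle plane, 50 mm on the -x side of the duct's centre. The frame's front edge is at its x = -25 mm. The gate is drawn out along its -x.
- gate_blade (a joint): How far the gate's steel blade is drawn out, m: 0 = shut (sprung, rests here), 0.100 = fully open at the stop, 0.050 = half travel. Two springs pull it shut: about 6 N when shut, 14 N at half travel, 22 N fully open. At half travel the second dark line scribed across the blade comes level with the frame's front edge and the blade covers about half of the duct; the first line is at the edge when shut.
- gate_grip (a point): Centre of the upright grey grip on the blade's outer end, 118 mm above the bench; it moves with the blade, and with the gate shut it lies at x = -65 mm, y = 0 of gate; its axes are those of gate. The grip is 16 mm thick (along x, the way it slides), 50 mm wide (along y), from 90 to 148 mm above the bench, and stands 32 mm clear of the frame. Under it a cross-bar 14 x 190 mm, top at 90 mm, carries the spring rods.
- amber_bottle: Loose amber solvent bottle, 86 mm diameter, 176 mm high, 0.75 kg. Origin: centre of its underside. Leave alone.
- clear_bottle: Loose clear reagent bottle, 70 mm diameter, 138 mm high. Origin: centre of its underside. Leave alone.
- vial_rack: Loose white rack of sample vials, 90 (x) x 150 (y) x 48 mm high. Origin: centre of its underside. Leave alone.
- flow_meter: Loose hand-held airflow meter lying on its back, 150 (x, plus a 20 mm stub at +x) x 68 (y) x 30 mm high. Origin: centre of its underside. Leave alone.

How it is judged (in metres and radians):
On the way, in this order (a step that is already met when the one before it is completed fails the run):
1. the isolator is turned on while the gate is still shut (value of joint isolator_handle above 1.42 rad and value of joint gate_blade below 0.012 m), for 0.2 s.
2. the gate is held by the fingers at half travel (value of joint gate_blade between 0.043 and 0.057 m and contact force between the fingers and gate_blade above 5 N), for 0.5 s.
At the end, for the whole second after the job is handed in: The isolator handle is on (above 1.42 rad), the gate stands still at half travel (50 mm, give or take 7 mm) and it is the gripper's fingers that hold it there against the springs (more than 5 N on it); both bottles, the rack and the meter are within 20 mm of where they stood (all of step 2 and value of joint isolator_handle above 1.42 rad and velocity of joint gate_blade between -0.02 and 0.02 m/s and distance of each of amber_bottle, clear_bottle, vial_rack, flow_meter from where it was at the start of the episode below 0.02 m); the arm keeps its last pose, push and grip.
It fails at once if the gate slams shut (closing faster than 0.6 m/s) (velocity of joint gate_blade below -0.6 m/s).
It fails at once if a bottle, the vial rack or the airflow meter is displaced or knocked over (distance of any of amber_bottle, clear_bottle, vial_rack, flow_meter from where it was at the start of the episode above 0.02 m or angle between any of amber_bottle, clear_bottle's own z axis and vertical above 0.3 rad).
It also fails if it takes over 51 s, if anything falls off the work surface, if the arm or the gripper's body presses on something with over 40 N, if the wrist force passes 120 N, or if a joint passes its speed limit or range.

## Working session

There is one attempt and no reset: what is moved stays moved. The work goes in short steps, each a Python script; the robot and the scene stay as the last script left them, time stands still between calls to the robot, and variables do not carry over. Pictures are saved under pics/ and viewed, about 8 in all and at most 12, crops included, and the job is handed in when it is done.

```bash
mkdir -p pics; python3 - <<'E'
from bench import robot
import cv2,pickle
for n in("top","side"):
    d=robot.get_image(n);cv2.imwrite(f"pics/{n}0.png",d["img"]);print({k:v for k,v in d.items() if k!="img"})
    pickle.dump(d,open(n+".pkl","wb"))
print(robot.current_t(),robot.current_eef_rot())
E
```

```text
{'fovy': 56.27712246971923, 'cx': 286.00291069061825, 'cy': 211.68691390963346, 'k1': -0.0440966581082937, 'eye': array([ 337.94141144,  -17.81644876, 1221.08066925]), 'orientation': array([-2.98076634,  0.01208995, -1.5449811 ])}
{'fovy': 50.130520859958814, 'cx': 276.832021204127, 'cy': 203.8925069701289, 'k1': -0.07963230563817701, 'eye': array([   31.43211224, -1160.34236092,   912.74005012]), 'orientation': array([-2.15140639, -0.00302942, -0.39717104])}
0.1 [-3.13999829e+00 -3.24620989e-04  2.88077020e+00]
```

View pics/top0.png

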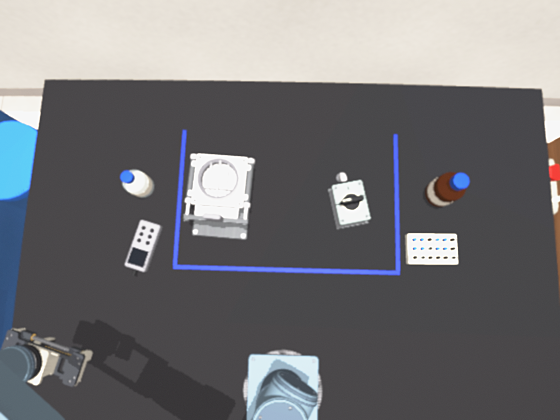

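View pics/side0.png

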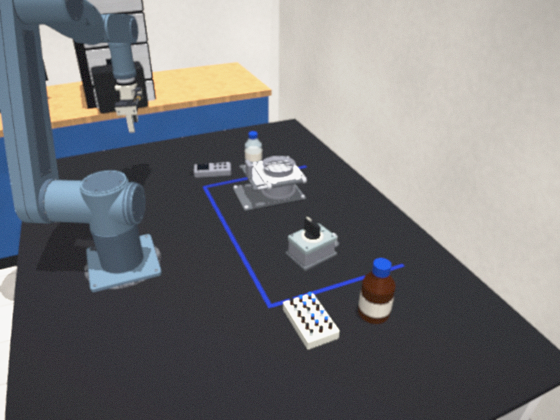

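The overview shows the gate at about (220,195) and the isolator at about (350,203) in the top view. I'll zoom in on both cameras.

```bash
python3 - <<'E'
import cv2,numpy as np
def crop(n,x,y,w,h,s):
    i=cv2.imread(f"pics/{n}0.png")[y:y+h,x:x+w];i=cv2.resize(i,None,fx=s,fy=s,interpolation=cv2.INTER_CUBIC)
    i=np.clip(i*1.0,0,255).astype(np.uint8)
    for k in range(0,w,10):
        cv2.line(i,(k*s,0),(k*s,6),(0,255,255),1);cv2.putText(i,str(x+k),(k*s,16),0,.33,(0,255,255),1)
    for k in range(0,h,10):
        cv2.line(i,(0,k*s),(6,k*s),(0,255,255),1);cv2.putText(i,str(y+k),(8,k*s+4),0,.33,(0,255,255),1)
    return i
cv2.imwrite("pics/c1.png",np.hstack([crop("top",180,145,80,100,6),crop("top",325,165,50,100,6)[:600]]))
cv2.imwrite("pics/c2.png",np.hstack([crop("side",230,150,80,60,5),crop("side",280,212,62,60,5)]))
E
```

```text
(no output)
```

View pics/c1.png

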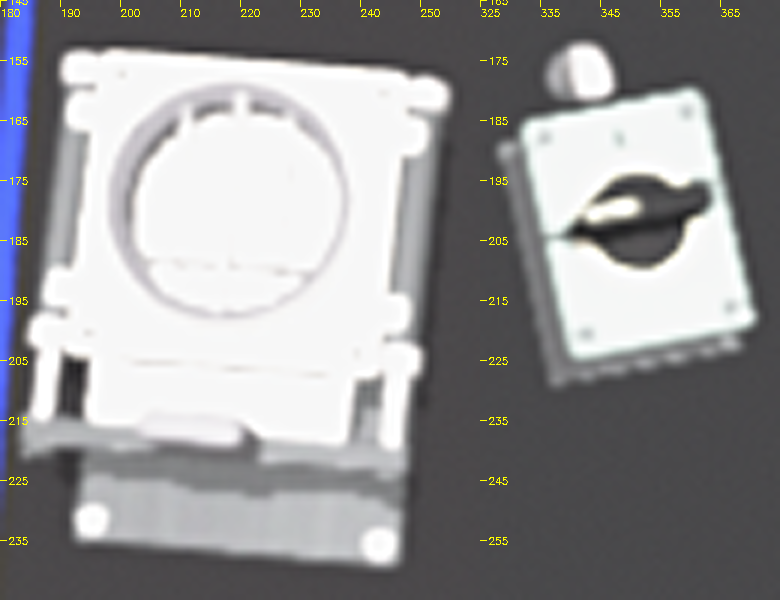

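View pics/c2.png

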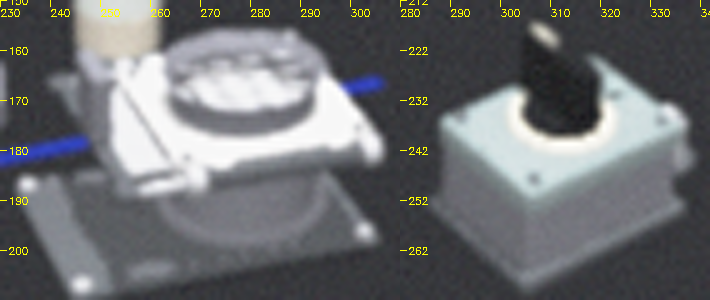

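```bash
cat > cam.py <<'E'
import numpy as np,pickle,cv2
from scipy.spatial.transform import Rotation as Rn
def par(d):
    f=210/np.tan(np.radians(d["fovy"]/2));K=np.array([[f,0,d["cx"]],[0,f,d["cy"]],[0,0,1.]])
    return K,np.array([d["k1"],0,0,0,0]),Rn.from_euler("xyz",d["orientation"]).as_matrix(),d["eye"]
def ray(d,uv,z):
    K,D,R,e=par(d);p=cv2.undistortPoints(np.array([[uv]],float),K,D)[0,0];v=R@[p[0],p[1],1]
    return (e+v*(z-e[2])/v[2])
def proj(d,P):
    K,D,R,e=par(d);rv=cv2.Rodrigues(R.T)[0]
    return cv2.projectPoints(np.atleast_2d(P).astype(float),rv,-R.T@e,K,D)[0][:,0]
E
python3 - <<'E'
from cam import *
T=pickle.load(open("top.pkl","rb"));S=pickle.load(open("side.pkl","rb"))
L=lambda x,y:(180+x/6,145+y/6); I=lambda x,y:(325+(x-480)/6,165+y/6)
ang=lambda a,b:np.degrees(np.arctan2(*(b-a)[[1,0]]))
c=[ray(T,I(*p),75)[:2] for p in[(523,123),(703,90),(755,320),(573,358)]]
print("iso corners",np.round(c,1).tolist(),"centre",np.mean(c,0))
print("x dir",ang(c[3],c[0]),ang(c[2],c[1]),"y dir-90",ang(c[1],c[0])-90,ang(c[2],c[3])-90, [np.linalg.norm(c[i]-c[(i+1)%4]) for i in range(4)])
print("disc",ray(T,I(641,222),84)[:2])
print("pointer tip ang",ang(ray(T,I(640,215),127)[:2],ray(T,I(555,235),127)[:2])-90)
s=[ray(S,(282+ (x-400)/5-2,212+y/5),75)[:2] for x,y in[(440,122),(530,198),(688,128),(600,57)]]
print("side corners",np.round(s,1).tolist(),np.mean(s,0))
d=ray(T,L(228,201),122)[:2];g=ray(T,L(191,429),148)[:2];print("duct",d,"grip",g,np.linalg.norm(d-g),"yaw",ang(g,d))
for z,a,b in[(94,(85,358),(385,378)),(2,(92,520),(378,546)),(90,(22,440),(405,462))]:
    A,B=ray(T,L(*a),z)[:2],ray(T,L(*b),z)[:2];print(z,A,B,np.linalg.norm(A-B),(A+B)/2,ang(B,A)-90)
b=[ray(S,(230+x/5,150+y/5),8)[:2] for x,y in[(27,184),(81,285),(365,232)]];print("side bolts",b,ang(b[1],b[0])-90,ang(b[1],b[2]))
E
```

```text
iso corners [[606.0, -135.0], [625.0, -224.8], [509.6, -249.7], [488.6, -160.3]] centre [ 557.30825048 -192.42750524]
x dir 12.163104637390656 12.172819672576804 y dir-90 11.974230104706223 13.18795210658773 [np.float64(91.74101283768327), np.float64(118.08528779943485), np.float64(91.77521788505626), np.float64(120.0292005567989)]
disc [ 555.50171517 -192.28999701]
pointer tip ang 14.75376205219446
side corners [[489.1, -164.3], [508.1, -251.6], [626.8, -228.2], [611.2, -141.3]] [ 558.7855743  -196.35444421]
duct [608.17890098 198.81174098] grip [493.21443782 205.00776432] 115.13130980054177 yaw -3.0849781615426015
94 [534.8089594  270.28765418] [528.36849738 122.85344512] 147.57481340902342 [531.58872839 196.57054965] -2.5012976270276255
2 [465.03515216 284.68778903] [455.2410809  134.20266315] 150.80350441362663 [460.13811653 209.44522609] -3.723747619311041
90 [494.17133275 299.72229267] [487.95729103 111.85910039] 187.96593662086235 [491.06431189 205.79069653] -1.8945094865007377
side bolts [array([465.09903876, 284.26271272]), array([456.56440305, 133.95162955]), array([678.52741726, 120.09515001])] -3.2497544954827333 -3.5721666120634405
```

```bash
cat > iso.py <<'E'
from bench import robot
import numpy as np,cv2
r=np.radians
C=[557.5,-193.5]; y0=102.2
st=lambda s:print(s,round(robot.current_t(),2),np.round(robot.current_tcp_pos(),1),np.round(robot.current_contact_force(),1),np.round(robot.current_ft_torque(),2),round(robot.current_gripper_width(),3),np.round(robot.current_qpos(),2))
robot.move_ptp([*C,220],[np.pi,0,r(y0)]);st("above")
print(robot.move_linear([*C,93],speed=100,f_stop=15))
robot.move_gripper(0.0);st("gripped")
for a in (-30,-60,-90,-93):
    robot.move_ptp([*C,93],[np.pi,0,r(y0+a)]);st(a)
cv2.imwrite("pics/t1.png",robot.get_image("top")["img"])
cv2.imwrite("pics/s1.png",robot.get_image("side")["img"])
E
python3 iso.py
```

```text
above 3.03 [ 557.7 -192.6  220.1] [-0.1  0.6 -0.2] [-0.09  0.07  0.04] 0.998 [-0.52  0.33  1.43  0.    1.38 -0.74]
False
gripped 5.62 [ 559.4 -193.1   93. ] [ 8.   2.3 -4.1] [ 0.16 -0.67  0.18] 0.171 [-0.52  0.44  1.6   0.    1.1  -0.74]
-30 6.19 [ 557.7 -193.    93. ] [1.1 2.8 0.1] [ 0.33 -0.03  0.15] 0.172 [-0.52  0.44  1.6   0.    1.1  -0.22]
-60 6.76 [ 556.1 -191.9   93. ] [-3.9  6.6  4.2] [ 0.59  0.55 -0.2 ] 0.171 [-0.52  0.44  1.6   0.    1.11  0.31]
-90 7.33 [ 555.1 -190.2   92.9] [-7.3 10.6  8.5] [1.21 0.94 0.06] 0.17 [-0.52  0.44  1.6   0.    1.11  0.83]
-93 7.58 [ 554.9 -190.3   92.9] [-7.  10.4  8.7] [1.59 1.1  0.62] 0.172 [-0.52  0.44  1.6   0.    1.11  0.88]
```

```bash
cat > iso2.py <<'E'
exec(open("iso.py").read().split("robot.move_ptp")[0])
robot.move_gripper(1.0)
robot.move_linear([*C,240],speed=200)
g=np.array([493,205.]);y=r(90-3.2)
robot.move_gripper(0.47)
robot.move_ptp([*g,240],[np.pi,0,y]);st("above gate")
t=robot.get_image("top")["img"];s=robot.get_image("side")["img"]
cv2.imwrite("pics/2.png",np.hstack([cv2.resize(t[145:245,180:260],None,fx=5,fy=5),cv2.resize(t[165:265,325:375],None,fx=5,fy=5)])) 
cv2.imwrite("pics/2s.png",np.hstack([cv2.resize(s[120:220,230:320],None,fx=4.5,fy=4.5),cv2.resize(s[195:275,280:345],None,fx=5.625,fy=5.625)]))
E
python3 iso2.py
```

```text
above gate 12.26 [493.6 204.2 240. ] [ 0.1 -0.5  0.1] [-0.11  0.09  0.01] 0.473 [ 0.18  0.22  1.54 -0.    1.39  0.24]
```

View pics/2.png

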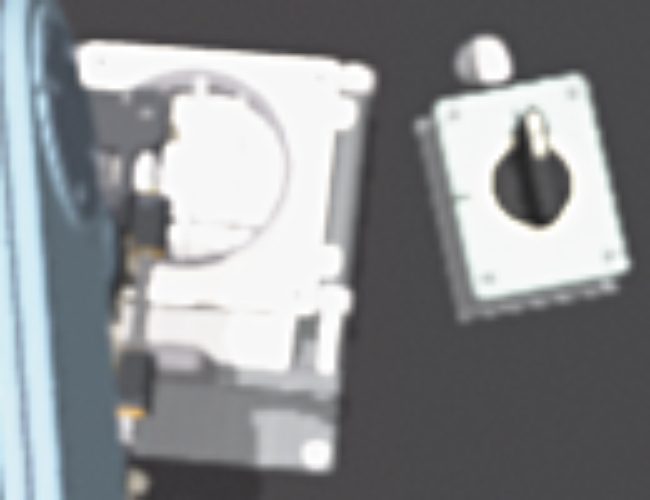

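View pics/2s.png

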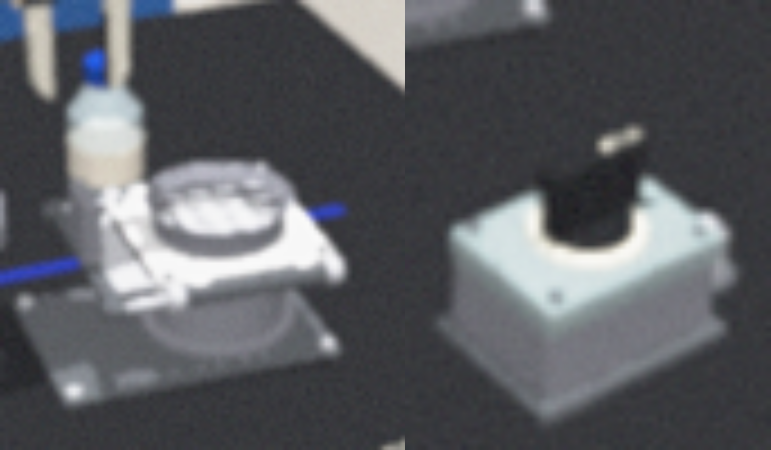

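The pointer is now at the top end, towards ON. I'll check its angle by projecting the expected tip and stripe for several values.

```bash
python3 - <<'E'
from cam import *
T=pickle.load(open("top.pkl","rb"))
for j in (0,1.3,1.42,1.5,1.571):
    a=np.radians(102.2)-j
    for C in [(556.5,-193)]:
        P=[[C[0]+q*np.cos(a),C[1]+q*np.sin(a),127] for q in(37,-31)]
        p=proj(T,P); print(j,((p-[325,165])*5+([400,0])).round(0).tolist(), (p-[325,165])[0]*6+[480,0])
E
cat >> /dev/null; python3 - <<'E'
import cv2
i=cv2.imread("pics/2.png")[80:260,460:620];cv2.imwrite("pics/3.png",cv2.resize(cv2.convertScaleAbs(i,alpha=1.8,beta=20),None,fx=3,fy=3))
E
```

```text
0 [[483.0, 181.0], [600.0, 159.0]] [579.87760126 217.63676786]
1.3 [[517.0, 112.0], [573.0, 218.0]] [620.01281126 134.64107956]
1.42 [[524.0, 109.0], [567.0, 220.0]] [628.52476265 131.08991833]
1.5 [[529.0, 108.0], [563.0, 221.0]] [634.42661569 129.29395241]
1.571 [[533.0, 107.0], [559.0, 222.0]] [639.78168695 128.09389508]
```

View pics/3.png

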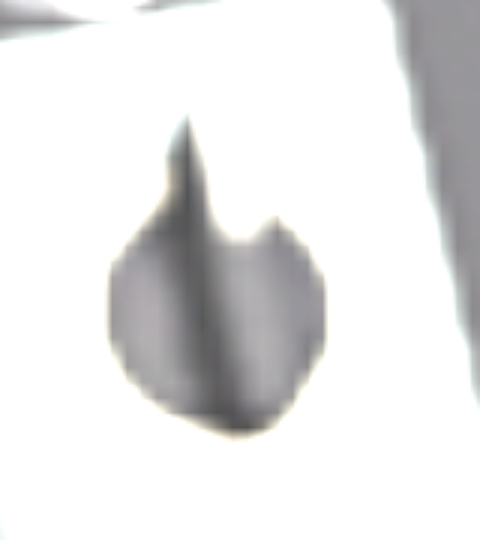

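The bar lies at about 10–12° in the image. I'd expect 12.7° at the stop and 21° at 1.42, so the isolator is on. Next is the gate.

```bash
cat > gate.py <<'E'
exec(open("iso.py").read().split("robot.move_ptp")[0])
g=np.array([493,205.]);y=r(90-3.2);u=np.array([np.cos(r(-3.2)),np.sin(r(-3.2))])
if robot.move_linear([*g,103],speed=70,f_stop=8): st("HIT");raise SystemExit
robot.move_gripper(0.0);robot.sleep(.3);st("gripped")
for d in (10,25,40,50):
    robot.move_linear([*(g-u*d),103],speed=30);robot.sleep(.2);st(d)
    print("Fx along gate",robot.current_contact_force()[:2]@u,"travel",(g-robot.current_tcp_pos()[:2])@u)
t=robot.get_image("top")["img"];s=robot.get_image("side")["img"]
cv2.imwrite("pics/4.png",np.hstack([cv2.resize(t[145:245,180:260],None,fx=4.5,fy=4.5),cv2.resize(s[145:215,215:305],None,fx=3.7,fy=450/70)]))
E
python3 gate.py
```

```text
gripped 15.32 [494.6 204.9 103.1] [ 5.5 -0.8 -3.4] [-0.07 -0.15 -0.04] 0.172 [ 0.18  0.34  1.73 -0.    1.07  0.24]
10 16.01 [484.9 205.5 103.1] [ 7.1 -0.8 -4.3] [-0.05 -0.29 -0.03] 0.168 [ 0.19  0.32  1.75 -0.    1.06  0.25]
Fx along gate 7.121566446297691 travel 8.08462020840793
25 16.86 [470.6 206.3 103.1] [ 9.2  0.6 -5.5] [-0.08 -0.49  0.01] 0.173 [ 0.2   0.3   1.78 -0.    1.05  0.25]
Fx along gate 9.104695552605332 travel 22.402064459043597
40 17.71 [456.4 207.1 103.1] [11.8 -0.2 -7.9] [-0.03 -0.79  0.02] 0.171 [ 0.2   0.28  1.81 -0.    1.04  0.26]
Fx along gate 11.807972736459286 travel 36.66902280050683
50 18.39 [446.8 207.6 103.1] [13.3 -0.9 -9.6] [-0.2  -0.97  0.01] 0.169 [ 0.21  0.27  1.83 -0.    1.03  0.27]
Fx along gate 13.374498333211996 travel 46.225977700507414
```

View pics/4.png

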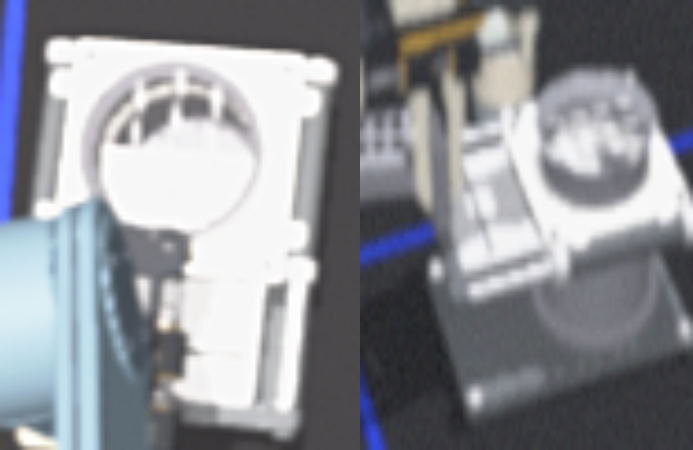

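```bash
cat > fin.py <<'E'
exec(open("iso.py").read().split("robot.move_ptp")[0])
g=np.array([493,205.]);u=np.array([np.cos(r(-3.2)),np.sin(r(-3.2))])
robot.move_linear([*(g-u*52.4),103],speed=20);robot.sleep(.8);st("held")
print("F",robot.current_contact_force()[:2]@u,"travel from grip",(np.array([494.6,204.9])-robot.current_tcp_pos()[:2])@u)
t=np.mean([robot.get_image("top")["img"] for _ in range(4)],0);s=np.mean([robot.get_image("side")["img"] for _ in range(4)],0)
f=lambda i:cv2.convertScaleAbs(np.clip(i-110,0,255),alpha=1.75)
cv2.imwrite("pics/5.png",np.hstack([cv2.resize(f(t[185:245,205:255]),None,fx=8,fy=8,interpolation=2),cv2.resize(f(s[155:203,228:268]),None,fx=10,fy=10,interpolation=2)]))
E
python3 fin.py
```

```text
held 19.56 [444.7 207.8 103.1] [13.2 -1.4 -9.9] [-0.15 -1.06  0.02] 0.171 [ 0.21  0.26  1.84 -0.    1.03  0.27]
F 13.259029137800642 travel from grip 50.013212910533234
```

View pics/5.png

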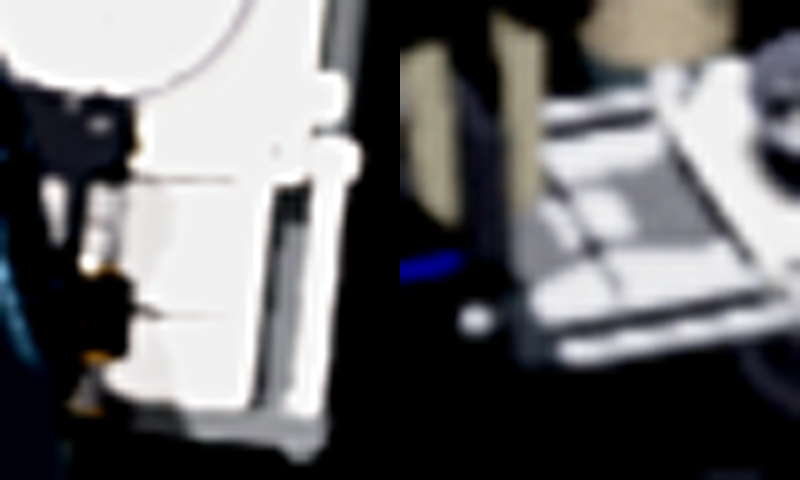

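```bash
python3 - <<'E'
from cam import *
T=pickle.load(open("top.pkl","rb"));S=pickle.load(open("side.pkl","rb"))
u=np.array([np.cos(-.056),np.sin(-.056)])
d=np.array([608.2,198.8])
for z in(80,85,90):
    l=ray(T,(205+200/8,185+314/8),z)[:2];e=ray(T,(205+190/8,185+181/8),z)[:2]
    s=ray(S,(228+(590-400)/10,155+240/10),z)[:2]; se=ray(S,(228+(710-400)/10,155+203/10),z)[:2]
    print(z,"gate x: line1 top",(l-d)@u+50,"edge top",(e-d)@u+50,"line1 side",(s-d)@u+50,"edge side",(se-d)@u+50)
# crossbar right end, top-far edge: before (c1) and now
a=ray(T,(180+402/6,145+455/6),90)[:2];b=ray(T,(205+325/8,185+420/8),90)[:2];print("bar move",(a-b)@u)
E
```

```text
80 gate x: line1 top -74.70430839955227 edge top -25.707807131718738 line1 side -70.6327999595421 edge side -20.421891707024386
85 gate x: line1 top -75.2871175168309 edge top -26.505309664582583 line1 side -72.90937327173245 edge side -22.99994510441995
90 gate x: line1 top -75.86992663410959 edge top -27.30281219744633 line1 side -75.1859465839228 edge side -25.577998501815486
bar move 48.766377650476215
```

```bash
python3 - <<'E'
from bench import robot
print(robot.current_t(),robot.current_tcp_pos(),robot.current_contact_force())
robot.hand_in()
E
```

```text
19.9583 [444.68507938 207.78236053 103.12219515] [ 14.4522295   -0.15353987 -10.32533228]
the job is handed in; nothing more can be done
```

The isolator is on and the gripper is holding the slide gate at about half travel. I handed the job in at about 20 s of the 51 s allowed; `hand_in` reports no verdict.

- **Isolator:** I gripped the bar handle, turned it 93° clockwise and let go. In the top view afterwards the bar lies at about 10–12°, against 12.7° expected at the ON stop and 21° at 1.42 rad.
- **Gate:** I gripped it shut and drew it out slowly. The arm's travel from the grip was 50.0 mm. The first scribed line stands about 49 mm from the frame's edge in the top view and about 50 mm in the side view.
- **Force:** The pull read 13.3 N just after the last move and 14.5 N at hand-in, against about 14 N expected at half travel. It did not rise over the last 2 mm of draw, which I put down to reading noise because the images agree on the position.
- **Rough check:** The cross-bar's shift in the images came out at 48.8 mm, slightly less than the others but inside the 7 mm tolerance.
- **Loose items:** The planned path stayed clear of the bottles, rack and meter, and I saw no unexpected contact forces. I did not measure their positions again at the end.

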